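# Put the model fittings back on their own plots

### The arm

A 6-joint arm with a two-finger parallel gripper is mounted at the origin on a cart in front of the work surface, level with it; the furniture and walls round the work are solid. World frame = base frame: x ahead of the robot, y to its left, z up, the work surface at z = 0. Lengths are in m, angles in rad, forces in N, time in s.
With the tool pointing down it reaches from about 0.375 to 0.975 m from the base axis. Payload 3.8 kg.
Tool frame: the origin (TCP) lies at the very end of the fingers, on their centre line; the grasp point (between the pads) lies 19 mm behind it; z points along the fingers, y is the line along which they close (so a half turn about z gives the same grasp; the last joint's range is limited). The gripper opens to 88 mm and grips with 3 to 60 N. Pads are 18 mm wide; open, the fingers measure 123 mm over their backs; the gripper's body (75 mm by 187 mm) begins 45 mm behind the grasp point.
Start: joints at [1.113, 0.264, 1.604, -0, 1.274, -0.037], TCP at [0.276, 0.616, 0.239] pointing down, gripper open.
Joint ranges: [-2.63, 2.63], [-0.94, 2.18], [0.31, 2.57], [-1.31, 4.45], [0, 2.66], [-2.55, 2.55]. Speed limits (rad/s): [2.57, 2.57, 3.14, 3.14, 3.14, 3.14].

### API

Orientations are given as a unit quaternion [x, y, z, w].
In Python, from cell import ctrl gives the robot as it stands.
- The arm moves only by the tool jog_arm, never from a script. Its argument "deltas" is a list of rows, each a list of 3 entries, a list of its own where there are three numbers: the shift along the world's x, y, z in m, then the turn, a rotation vector about the world's x, y, z in rad, then the finger opening in m, from 0 to 0.0881. In form: [[[x, y, z], [wx, wy, wz], hand], ...]. A call has 1 to 5 rows; each row shifts and turns the commanded pose from where the row before left it; what a row does not reach is not made up. A row lasts 1/8 s, in which the tool goes at most 62.5 mm and 10.7 degrees, less where a joint would pass 70% of its speed; a pose out of reach is approached as far as the arm can. A call with a gripper value outside its range is refused whole. The fingers move at their own pace and stop on an object; "newtons" is the grip in N (left out, the last holds). Time passes only in rows, so rows that do not move let the fingers close. It gives the time, the measured TCP pose, the force, the opening and the grip force at its end, in the units of the state.
- ctrl.observe(): the state, without advancing time (a new reading comes with each control period).
- ctrl.capture(name): name is "side" or "top" or "wrist"; returns a dict with "pixels" (420x560x3 uint8, red, green, blue), "intrinsics" (3x3 intrinsics, pixels), "k1" (the pictures are not rectified: a ray, as slopes to the right and down, at radius r is drawn at 1 + k1 r^2 times it, then the intrinsics apply), "cam_to_world" (4x4, takes a point from camera to world coordinates); the wrist camera has in their place "mount" (4x4, takes a point from camera to tool coordinates, whose origin is the TCP and whose axes are the flange's). Camera axes: x right, y down, z forward; pixel columns grow to the right and rows downward; lengths in m; the calibration is good to about 2 mm. A picture is of the moment at which its call begins: read the wrist's pose just before it. There is no depth.
- ctrl.sign_off(): hands the job in; it is judged then, once.
The state is a dict: "t": time; "joints": joint angles; "qd": joint speeds; "tau": joint torques, N m; "position": TCP position; "ee_rot": TCP orientation; "contact_force": force on the tool from outside, world axes, zero at the start; "ft_torque": the same for the moment, N m; "finger_gap": finger opening in m; "grasp_force": force on a finger pad.
Only numpy, scipy, OpenCV 4.12 (cv2) and the standard library are available. Lean on these libraries where they do the work, as an engineer would, in place of code of your own. Each camera call takes 0.05 s, during which the arm holds its last target. There are 200 camera calls.

### The job

The four model pieces for the layout have been put back on each other's plots; using the free blue pad to park a piece where needed, exchange them until the hut stands on the green grass plot, the white-headed street lamp on the red brick plot, the black lamp post on the timber deck plot and the water crane on the grey plot with the track. Stand each upright in the middle of its plot (which way it faces does not matter), never let one topple, and leave the oil bottle standing where it is.

Things in the scene. Friction and masses are not known exactly. Their poses are not given: they have to be found in the camera images.
- hut_c (a point): Grey model signal-box hut, lean-to roof; 84 mm high, roof 58 mm (its x) by 48 mm (its y), walls 44 x 40 mm, about 0.06 kg. Point: its centre, half-way up (42 mm above its foot), z up. The roof, 65 to 84 mm above the foot, can be gripped across y (48 mm). Belongs on the grass plot.
- white_lamp_c (a point): Model street lamp: white cone head, black post, cobbled foot 50 x 56 mm; 134 mm high, about 0.06 kg. Point: on the post's axis, half-way up (67 mm above the foot's underside), z up. Post at most 14 mm thick up to 112 mm above the underside, head above that 20 mm wide. Grip the post from any side. Belongs on the brick plot.
- post_lamp_c (a point): All-black model lamp post with small black lantern, round foot 25 mm across, 100 mm high, about 0.05 kg; starts on one of the plots (similar posts along the back are not meant). Point: on its axis, half-way up (50 mm above its underside), z up. Post at most 14 mm thick up to 86 mm, lantern 13 mm. Grip the post from any side. Belongs on the timber plot.
- crane_c (a point): Black model water crane, red handwheel, 82 mm high, 0.08 kg, foot 40 (its x) x 46 x 5 mm. Point: on the column's axis, over the foot's centre, half-way up (41 mm above the underside), z up. The fixed spout reaches 54 mm towards its -x and hangs down to 46 mm. The column's head, 59 to 82 mm above the underside, is 18 mm wide across y: grip it there along y. Belongs on the track plot.
- grass_plot: Green square display plinth, 84 x 84 mm and 10 mm high, fixed, its top flat; origin at the centre of its underside, so its top is 10 mm above the origin. Grass green with a pale path along its +y edge and dark tufts.
- brick_plot: Red square display plinth, 84 x 84 mm and 10 mm high, fixed, its top flat; origin at the centre of its underside, so its top is 10 mm above the origin. Red brick paving with pale joints.
- timber_plot: Yellow-brown square display plinth, 84 x 84 mm and 10 mm high, fixed, its top flat; origin at the centre of its underside, so its top is 10 mm above the origin. Six light wooden deck boards running along its x.
- track_plot: Light grey square display plinth, 84 x 84 mm and 10 mm high, fixed, its top flat; origin at the centre of its underside, so its top is 10 mm above the origin. Concrete with a sunk model track (two dark rails on brown sleepers) running along its y; the rails are flush, so things stand flat anywhere on it.
- blue_pad: Round blue pad, 84 mm across and 10 mm high, fixed, empty at the start: a free spot to park one thing on. Origin at the centre of its underside; its flat top is 10 mm above the origin. All four plots and the pad lie on the work surface, centres at least 100 mm apart.
- oil_bottle_c (a point): Small amber oil bottle with a white nozzle, 25 mm across, 82 mm high, standing loose on the work surface among the plots; not to be moved. The point is at its centre, half-way up (41 mm above the surface); z up.
Things that resemble listed ones, but are neither listed nor needed, are in the scene too. What is shaped like the part that bears post_lamp_c but turquoise is not meant.

How it is judged:
By the outcome, as a careful person would: the job done as asked, in the order asked, and still so for the second after the job is handed in, with the robot touching nothing.
It also fails if it takes over 112 s, if anything falls off the work surface, if the arm or the gripper's body presses on something with over 40 N, if the wrist force passes 120 N, or if a joint passes its speed limit or range.

## Working session

There is one attempt and no reset: what is moved stays moved. The work goes in short steps, Python scripts to look and compute and a tool call to move; the robot and the scene stay as the last step left them, time stands still between calls to the robot, and variables do not carry over. Pictures are saved under pics/ and viewed, at most 18 in all, crops included, and the job is handed in when it is done.

Besides the shell and the picture viewer there is one more tool, called after "Call:" as name([rows], argument=value, ...), one row to a line, values as JSON. jog_arm: Moves the arm, as the interface text tells. Its arguments: {"type":"object","properties":{"deltas":{"type":"array","items":{"type":"array"}},"newtons":{"type":"number"}},"required":["deltas"]}

```bash
mkdir -p pics; cat > h.py <<'E'
import numpy as np, cv2
from cell import ctrl
from scipy.spatial.transform import Rotation as R
def snap(name,fn=None):
    s=ctrl.observe(); c=ctrl.capture(name)
    if name=='wrist':
        T=np.eye(4);T[:3,:3]=R.from_quat(s['ee_rot']).as_matrix();T[:3,3]=s['position']
        c['T']=T@np.array(c['mount'])
    else: c['T']=np.array(c['cam_to_world'])
    if fn: cv2.imwrite('pics/'+fn,cv2.cvtColor(c['pixels'],cv2.COLOR_RGB2BGR))
    return c
def ray(c,u,v):
    K=np.array(c['intrinsics']); p=cv2.undistortPoints(np.array([[[u,v]]],float),K,np.array([c['k1'],0,0,0.]))[0,0]
    return c['T'][:3,3],c['T'][:3,:3]@np.array([p[0],p[1],1])
def onz(c,u,v,z):
    o,d=ray(c,u,v); return o+d*(z-o[2])/d[2]
def proj(c,P):
    Ti=np.linalg.inv(c['T']); p=Ti[:3,:3]@np.array(P)+Ti[:3,3]
    return cv2.projectPoints(p.reshape(1,1,3),np.zeros(3),np.zeros(3),np.array(c['intrinsics']),np.array([c['k1'],0,0,0.]))[0].ravel()
E
python3 - <<'E'
from h import *
for n in('top','side'):
    c=snap(n,n+'0.png'); print(n,c['T'].round(3).tolist(),np.array(c['intrinsics']).round(1).tolist(),c['k1'])
c=snap('wrist','wrist0.png');print(np.array(c['mount']).round(3).tolist())
print(ctrl.observe())
E
```

```text
top [[0.017, -0.994, 0.105, 0.441], [-1.0, -0.018, -0.011, 0.24], [0.013, -0.104, -0.994, 0.921], [0.0, 0.0, 0.0, 1.0]] [[383.2, 0.0, 280.0], [0.0, 383.2, 206.0], [0.0, 0.0, 1.0]] -0.02235215446722043
side [[1.0, 0.002, -0.004, 0.509], [0.005, -0.635, 0.773, -0.408], [-0.001, -0.773, -0.635, 0.62], [0.0, 0.0, 0.0, 1.0]] [[488.5, 0.0, 267.8], [0.0, 488.5, 207.2], [0.0, 0.0, 1.0]] -0.07875507710558877
[[-0.0, -0.966, -0.257, 0.066], [1.0, -0.0, -0.001, 0.0], [0.001, -0.257, 0.966, -0.145], [0.0, 0.0, 0.0, 1.0]]
{'t': 0.15, 'joints': array([ 1.11312196e+00,  2.64600057e-01,  1.60505918e+00,  3.30399450e-05,
        1.27373293e+00, -3.69182296e-02]), 'qd': array([ 0.00021704, -0.00353419, -0.00382141, -0.00045847, -0.00074576,
        0.00114415]), 'tau': array([-3.53686464e-04, -5.02844095e+01, -3.57470477e+01,  7.28014042e-02,
        2.49302055e-02, -1.21938915e-04]), 'position': array([0.27545843, 0.61561996, 0.23766119]), 'ee_rot': array([ 2.08834306e-01,  9.77950624e-01, -8.68518472e-04, -2.35557124e-04]), 'contact_force': array([-0.44772549,  0.64911158,  0.11325846]), 'ft_torque': array([-0.00870132, -0.01487725,  0.01443638]), 'grasp_force': 0.0, 'finger_gap': 0.08796026568355009}
```

View pics/top0.png

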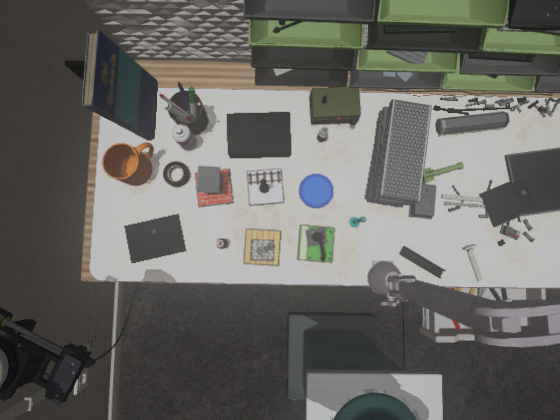

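View pics/side0.png

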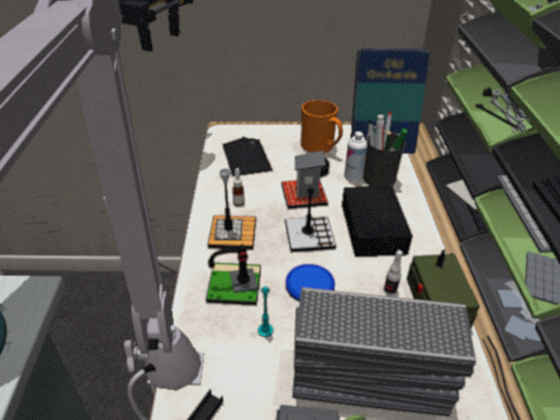

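Top view: the hut is on the brick plot at (212,185), the black post on the track plot at (265,187), the white lamp on timber at (262,247), and the crane on grass at (317,243). The blue pad at (316,191) is free. Look-alikes are the turquoise post at (357,222), a bottle at (323,133) and a bottle at (222,243), which is the oil bottle among the plots. Now one close crop.

```bash
python3 - <<'E'
from h import *
c=snap('top'); im=cv2.cvtColor(c['pixels'],cv2.COLOR_RGB2BGR)
cv2.imwrite('pics/topc.png',cv2.resize(im[150:280,185:375],None,fx=4,fy=4,interpolation=cv2.INTER_CUBIC))
h=cv2.cvtColor(im,cv2.COLOR_BGR2HSV)
for n,lo,hi,box in (('grass',(45,120,60),(75,255,255),(290,215,345,270)),('blue',(105,120,60),(125,255,255),(290,165,345,220)),('brickA',(0,90,60),(10,255,255),(185,160,240,212)),('timber',(15,80,60),(32,255,255),(238,222,290,272)),('teal',(80,100,50),(98,255,255),(340,205,375,235))):
    m=np.zeros(h.shape[:2],np.uint8);x0,y0,x1,y1=box;m[y0:y1,x0:x1]=cv2.inRange(h,lo,hi)[y0:y1,x0:x1]
    p=cv2.findNonZero(m);r=cv2.minAreaRect(p);b=cv2.boxPoints(r)
    w=np.array([onz(c,*q,.01)[:2] for q in b])
    print(n,np.round(r[0],1),w.mean(0).round(3),np.linalg.norm(w-np.roll(w,1,0),axis=1).round(3),np.degrees(np.arctan2(*(w[1]-w[0])[::-1])).round(1))
E
```

```text
Traceback (most recent call last):
cv2.error: OpenCV(4.12.0) /io/opencv/modules/imgproc/src/convhull.cpp:143: error: (-215:Assertion failed) total >= 0 && (depth == CV_32F || depth == CV_32S) in function 'convexHull'
```

View pics/topc.png

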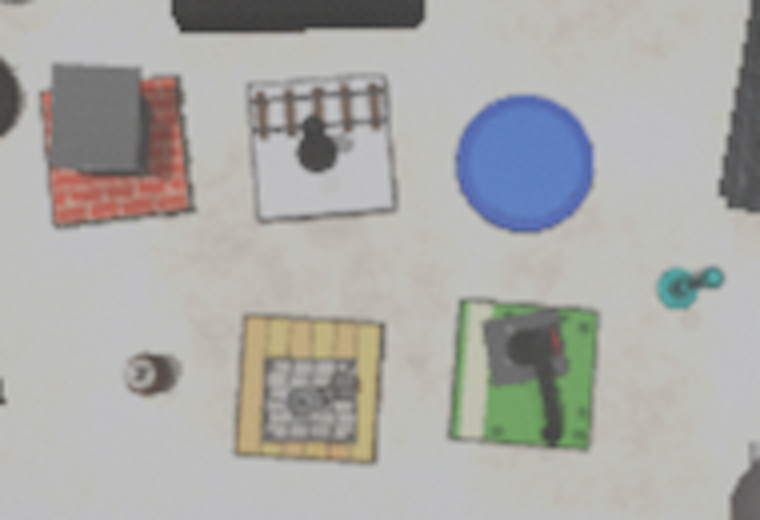

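The crop confirms my choices. The crane's spout points down-right to (551,438), the hut roof spans (50..142, 64..170), and the post foot is at (317,152). The turquoise post at (677,288) and the bottle at (150,373) are left alone.

```bash
cat > m.py <<'E'
from h import *
c=snap('top')
def W(x,y,z): return onz(c,(x+.5)/4-.5+185,(y+.5)/4-.5+150,z)[:2]
def q(n,pts,z):
    w=np.array([W(*p,z) for p in pts]);e=np.linalg.norm(w-np.roll(w,-1,0),axis=1)
    d=w[1]-w[0];d2=w[2]-w[1]
    print(n,w.mean(0).round(4),e.round(4),np.degrees([np.arctan2(d[1],d[0]),np.arctan2(d2[1],d2[0])]).round(1))
q('brick',[(42,93),(180,76),(193,210),(55,226)],.01)
q('track',[(247,84),(387,74),(397,210),(257,222)],.01)
q('timber',[(243,315),(384,322),(376,462),(235,455)],.01)
q('grass',[(460,299),(599,312),(588,449),(448,438)],.01)
q('lampfoot',[(266,358),(354,360),(354,442),(264,440)],.018)
q('cranefoot',[(484,318),(550,308),(568,380),(493,386)],.015)
q('hutroof',[(52,64),(142,68),(140,170),(50,163)],.085)
print('blue',W(525,163,.01),'post',W(317,152,.013),W(313,128,.1),'bottle top',W(145,374,.082),'craneh',W(525,347,.09),'spout',W(551,438,.09),'teal',W(677,288,.005))
E
python3 m.py
```

```text
brick [0.5788 0.3881] [0.0836 0.0818 0.0827 0.0811] [ -81.8 -172.8]
track [0.5833 0.2656] [0.0847 0.0829 0.084  0.0839] [ -84.8 -174.9]
timber [0.4392 0.27  ] [0.0838 0.0824 0.083  0.0824] [-91.9 177.7]
grass [0.4496 0.1433] [0.0832 0.0812 0.0829 0.0824] [-94.4 175.5]
lampfoot [0.4324 0.2696] [0.0516 0.0477 0.0525 0.0477] [ -90.3 -179. ]
cranefoot [0.465 0.144] [0.0396 0.0436 0.0444 0.0403] [ -80.4 -165.6]
hutroof [0.5866 0.3884] [0.0499 0.057  0.0497 0.0554] [ -91.5 -179.2]
blue [0.57596004 0.14345875] post [0.57985335 0.26843689] [0.5796316  0.26810775] bottle top [0.44553225 0.35723048] craneh [0.4634832  0.15120842] spout [0.41483451 0.13683407] teal [0.50262855 0.05100134]
```

View pics/wrist0.png

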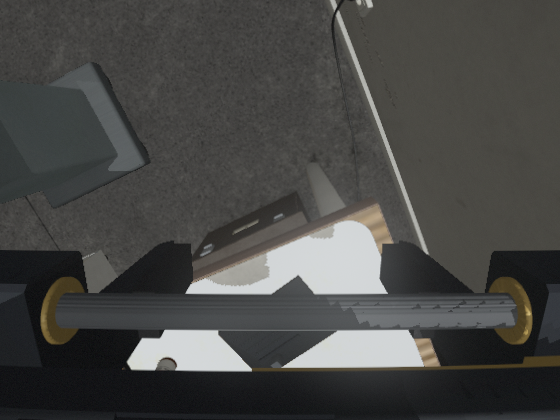

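Every plot measures about 84 mm, so the centres are usable. The wrist view only shows the gripper and the table corner. Next I move above the crane (the first piece, bound for the blue pad).

Call:
jog_arm([
  [[0.019,-0.047,0],[0,0,0.065],0.05],
  [[0.019,-0.047,0],[0,0,0.065],0.05],
  [[0.019,-0.047,0],[0,0,0.065],0.05],
  [[0.019,-0.047,0],[0,0,0.065],0.05],
  [[0.019,-0.047,0],[0,0,0.065],0.05],
], newtons=15)

```text
t: 0.88
position: [0.3711, 0.3795, 0.2387]
ee_rot: [0.047, 0.999, 0.0, 0.0]
contact_force: [0.3, 0.3, -0.1]
finger_gap: 0.05
grasp_force: 0.0
```

Call:
jog_arm([
  [[0.019,-0.047,0],[0,0,0.065],0.05],
  [[0.019,-0.047,0],[0,0,0.065],0.05],
  [[0.019,-0.047,0],[0,0,0.065],0.05],
  [[0.019,-0.047,0],[0,0,0.065],0.05],
  [[0.017,-0.045,0],[0,0,0.061],0.05],
])

```text
t: 1.5
position: [0.4641, 0.1465, 0.2389]
ee_rot: [-0.113, 0.994, 0.0, 0.0]
contact_force: [0.9, 0.4, 0.3]
finger_gap: 0.0503
grasp_force: 0.0
```

```bash
python3 - <<'E'
from h import *
c=snap('wrist','w1.png');s=ctrl.observe();print(s['t'],s['position'],s['ee_rot'],s['joints'])
t=snap('side'); 
for p in ((295,395),(297,348)): print(onz(t,*p,0))
print([proj(c,(x,y,z)).round() for x,y,z in ((.464,.148,.092),(.465,.144,.015))])
E
```

```text
1.55 [0.46574858 0.1419373  0.23886767] [-1.13286567e-01  9.93559549e-01 -2.25240499e-03  7.08660940e-04] [ 0.24790368 -0.09784319  1.9938148  -0.00491279  1.24482366 -1.54838249]
[ 0.54452408 -0.05955217  0.        ]
[0.55023373 0.01673687 0.        ]
[array([288., 192.]), array([284., 177.])]
```

View pics/w1.png

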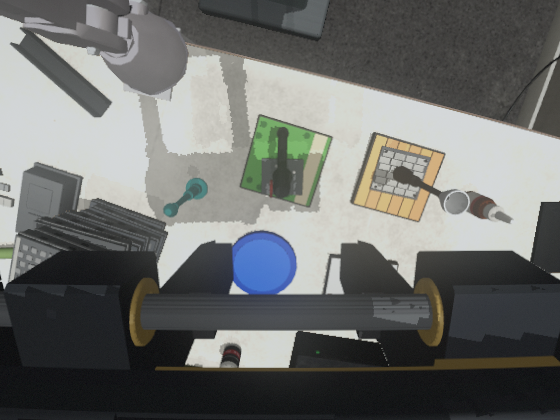

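The close view has the crane at about (282,180), spout up to (283,130), with the grass plot around it; the lamp is at (402,175). I enlarge it to measure.

```bash
python3 - <<'E'
import cv2
i=cv2.imread('pics/w1.png'); a=cv2.resize(i[105:215,230:340],None,fx=5,fy=5,interpolation=cv2.INTER_CUBIC);cv2.imwrite('pics/w1c.png',cv2.convertScaleAbs(a,alpha=2,beta=20))
E
```

```text
(no output)
```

View pics/w1c.png

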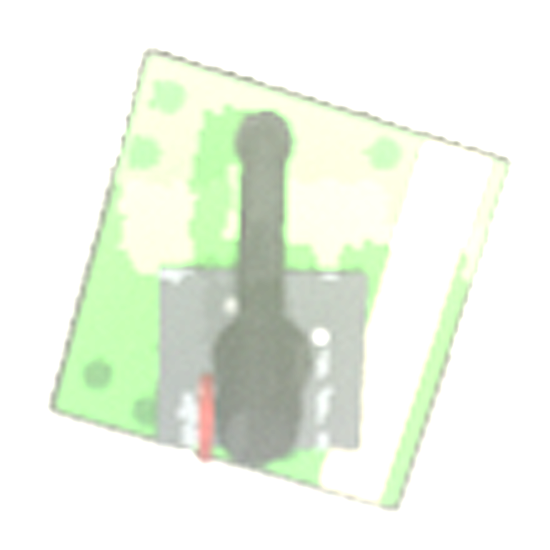

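The enlarged crop shows the foot corners at (160,270), (366,270), (360,447) and (157,440), nearly square to the image, so the tool yaw already matches the crane.

```bash
python3 - <<'E'
from h import *
c=snap('wrist');print(ctrl.observe()['position'])
def q(n,pts,z):
    w=np.array([onz(c,230+(x+.5)/5-.5,105+(y+.5)/5-.5,z)[:2] for x,y in pts]);e=np.linalg.norm(w-np.roll(w,-1,0),axis=1)
    d=w[1]-w[0];d2=w[2]-w[1];print(n,w.mean(0).round(4),e.round(4),np.degrees([np.arctan2(d[1],d[0]),np.arctan2(d2[1],d2[0])]).round(1))
q('foot',[(160,270),(366,270),(360,447),(157,440)],.015)
q('grass',[(148,50),(507,158),(397,508),(52,408)],.01)
for p,z in (((262,350),.09),((250,430),.09),((263,135),.09),((255,440),.07)): print(onz(c,230+(p[0]+.5)/5-.5,105+(p[1]+.5)/5-.5,z)[:2])
print(c['T'][:3,3], R.from_quat(ctrl.observe()['ee_rot']).as_matrix()[:,1])
for P in ((.464,.148,.092),(.464,.148,.015)): print((proj(c,P)-[230,105])*5)
E
```

```text
[0.4642002  0.14641075 0.2387575 ]
foot [0.4654 0.1396] [0.0447 0.0394 0.0452 0.0378] [102.7  11.4]
grass [0.4499 0.1395] [0.0805 0.0816 0.0812 0.0813] [86.3 -3.4]
[0.45082746 0.13772543]
[0.46527115 0.13874609]
[0.41477182 0.12991834]
[0.47136649 0.14062828]
[0.40038604 0.13074712 0.38420353] [-2.18801778e-01  9.75769324e-01  8.88190445e-05]
[300.68990337 434.8473864 ]
[297.44342441 357.76266856]
```

```bash
cat >> h.py <<'E'
def mrect(c,lo,hi,box,z,hue=None):
    h=cv2.cvtColor(c['pixels'],cv2.COLOR_RGB2HSV);x0,y0,x1,y1=box
    m=np.zeros(h.shape[:2],np.uint8);m[y0:y1,x0:x1]=cv2.inRange(h,lo,hi)[y0:y1,x0:x1]
    m=cv2.morphologyEx(m,cv2.MORPH_OPEN,np.ones((3,3),np.uint8))
    p=cv2.findNonZero(m)
    if p is None: print('none');return
    r=cv2.minAreaRect(p);w=np.array([onz(c,*q,z)[:2] for q in cv2.boxPoints(r)])
    print(np.round(r[0],1),w.mean(0).round(4),np.linalg.norm(w-np.roll(w,1,0),axis=1).round(4));return w.mean(0)
E
python3 - <<'E'
from h import *
c=snap('wrist');s=ctrl.observe();print(s['position'],s['qd'].round(3),s['t'])
H=cv2.cvtColor(c['pixels'],cv2.COLOR_RGB2HSV);print(H[170,250],H[265,265])
mrect(c,(45,80,40),(80,255,255),(225,100,345,220),.01)
mrect(c,(100,120,40),(130,255,255),(225,220,305,298),.01)
t=snap('top');H=cv2.cvtColor(t['pixels'],cv2.COLOR_RGB2HSV);print(H[235,305],H[191,316])
mrect(t,(45,80,40),(80,255,255),(290,215,345,270),.01)
mrect(t,(100,120,40),(130,255,255),(290,165,345,220),.01)
E
```

```text
[0.46375815 0.14760349 0.23866191] [ 0.04  -0.001  0.002  0.005 -0.001  0.003] 1.7
[ 54  94 130] [110 156 207]
[284.5 161.6] [0.4498 0.1417] [0.0829 0.0793 0.0789 0.0805]
[264.  263.5] [0.5742 0.1442] [0.0794 0.0745 0.0793 0.0786]
[ 0  4 69] [94 43 95]
none
[313.2 183.6] [0.5924 0.1499] [0.0444 0.0791 0.0446 0.0787]
```

Call:
jog_arm([
  [[0.001,-0.005,-0.03],[0,0,0],0.05],
  [[0,0,-0.045],[0,0,0],0.05],
  [[0,0,-0.045],[0,0,0],0.05],
  [[0,0,-0.032],[0,0,0],0.05],
  [[0,0,-0.02],[0,0,0],0.05],
])

```text
t: 2.38
position: [0.4628, 0.1445, 0.0646]
ee_rot: [-0.113, 0.994, -0.0, -0.001]
contact_force: [0.3, -0.1, 0.3]
finger_gap: 0.0498
grasp_force: 0.0
```

Call:
jog_arm([
  [[0,0,0],[0,0,0],0.05],
  [[0,0,0],[0,0,0],0.0],
  [[0,0,0],[0,0,0],0.0],
  [[0,0,0],[0,0,0],0.0],
  [[0,0,0],[0,0,0],0.0],
], newtons=12)

```text
t: 3.0
position: [0.4655, 0.1431, 0.0675]
ee_rot: [-0.112, 0.994, -0.0, 0.001]
contact_force: [0.2, 0.2, 1.7]
finger_gap: 0.0178
grasp_force: 12.0
```

```bash
python3 - <<'E'
from h import *
c=snap('wrist');s=ctrl.observe();print(s['position'],s['finger_gap'],s['grasp_force'],s['contact_force'])
t=snap('side'); a=cv2.cvtColor(c['pixels'],cv2.COLOR_RGB2BGR);b=cv2.cvtColor(t['pixels'],cv2.COLOR_RGB2BGR)
cv2.imwrite('pics/g1.png',np.hstack([cv2.resize(a[60:360,120:440],(400,375)),cv2.resize(b[180:330,160:320],(400,375))]))
E
```

```text
[0.46555359 0.14309335 0.06753001] 0.018284690592725663 12.003479335689917 [ 0.29845167 -0.83046533  1.92729395]
```

View pics/g1.png

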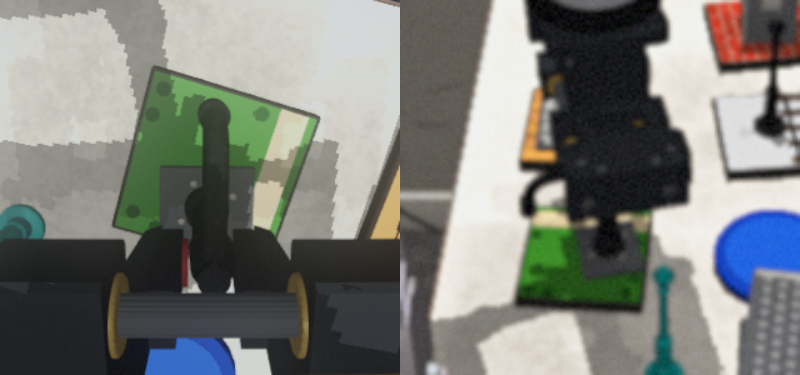

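The crane is held (gap 18 mm, spout clear at (212,110) in the left panel). I carry it to the blue pad.

Call:
jog_arm([
  [[0,0,0.02],[0,0,0],0.0],
  [[0,0,0.025],[0,0,0],0.0],
  [[0.03,0,0.01],[0,0,0],0.0],
  [[0.04,0,0],[0,0,0],0.0],
  [[0.03,0.001,0],[0,0,0],0.0],
])

```text
t: 3.72
position: [0.566, 0.144, 0.1217]
ee_rot: [-0.112, 0.994, 0.0, 0.0]
contact_force: [0.9, -0.7, -1.2]
finger_gap: 0.018
grasp_force: 12.0
```

Call:
jog_arm([
  [[0.009,0,0],[0,0,0],0.0],
  [[0,0,-0.02],[0,0,0],0.0],
  [[0,0,-0.02],[0,0,0],0.0],
  [[0,0,-0.01],[0,0,0],0.0],
  [[0,0,0],[0,0,0],0.0],
])

```text
t: 4.35
position: [0.5717, 0.1439, 0.0698]
ee_rot: [-0.112, 0.994, -0.0, -0.002]
contact_force: [1.3, -0.6, -1.1]
finger_gap: 0.0183
grasp_force: 12.0
```

Call:
jog_arm([
  [[0,0,0],[0,0,0],0.0],
  [[0,0,0],[0,0,0],0.0],
])

```text
t: 4.6
position: [0.5744, 0.1443, 0.0726]
ee_rot: [-0.112, 0.994, 0.0, 0.001]
contact_force: [-0.4, -0.4, -1.2]
finger_gap: 0.018
grasp_force: 12.0
```

Call:
jog_arm([
  [[0,0,-0.0045],[0,0,0],0.0],
  [[0,0,0],[0,0,0],0.0],
  [[0,0,0],[0,0,0],0.0],
  [[0,0,0],[0,0,0],0.05],
  [[0,0,0],[0,0,0],0.05],
])

```text
t: 5.22
position: [0.5734, 0.1441, 0.067]
ee_rot: [-0.112, 0.994, 0.0, -0.0]
contact_force: [0.2, -0.5, -1.0]
finger_gap: 0.0357
grasp_force: 0.0
```

Call:
jog_arm([
  [[0,0,0],[0,0,0],0.05],
  [[0,0,0.025],[0,0,0],0.05],
  [[0,0,0.045],[0,0,0],0.05],
  [[0,0.01,0.05],[0,0,0],0.05],
  [[0.003,0.045,0.025],[0,0,-0.05],0.05],
])

```text
t: 5.85
position: [0.5783, 0.1984, 0.2159]
ee_rot: [-0.085, 0.996, 0.0, 0.002]
contact_force: [1.1, 0.6, -0.0]
finger_gap: 0.05
grasp_force: 0.0
```

Call:
jog_arm([
  [[0.003,0.05,0.005],[0,0,-0.06],0.075],
  [[0.003,0.05,0],[0,0,-0.06],0.075],
  [[0.003,0.05,0],[0,0,-0.06],0.075],
  [[0.001,0.039,0],[0,0,0],0.075],
  [[0,0,0],[0,0,0],0.075],
])

```text
t: 6.48
position: [0.586, 0.3909, 0.2166]
ee_rot: [0.001, 1.0, 0.0, -0.0]
contact_force: [-1.2, -1.2, -0.2]
finger_gap: 0.0751
grasp_force: 0.0
```

Call:
jog_arm([
  [[0,0,0],[0,0,0],0.075],
])

```text
t: 6.6
position: [0.5864, 0.3876, 0.2167]
ee_rot: [0.002, 1.0, -0.001, -0.0]
contact_force: [-0.3, 0.0, 0.2]
finger_gap: 0.0748
grasp_force: 0.0
```

```bash
python3 - <<'E'
from h import *
c=snap('wrist','w2.png');s=ctrl.observe();print(s['t'],s['position'],s['ee_rot'],s['joints'])
b=cv2.cvtColor(snap('side')['pixels'],cv2.COLOR_RGB2BGR)
t=cv2.cvtColor(snap('top')['pixels'],cv2.COLOR_RGB2BGR);cv2.imwrite('pics/t2raw.png',t)
a=cv2.cvtColor(c['pixels'],cv2.COLOR_RGB2BGR)
cv2.imwrite('pics/g2.png',np.hstack([cv2.resize(a[60:260,160:400],(480,400)),cv2.resize(b[200:360,220:344],(310,400))]))
E
```

```text
6.65 [0.58661316 0.38710939 0.21688787] [ 2.59398244e-03  9.99996495e-01 -4.48967082e-04 -2.83249293e-04] [ 5.48098766e-01  3.29350056e-01  1.56085644e+00 -4.93566209e-04
  1.25233882e+00 -1.01735483e+00]
```

View pics/g2.png

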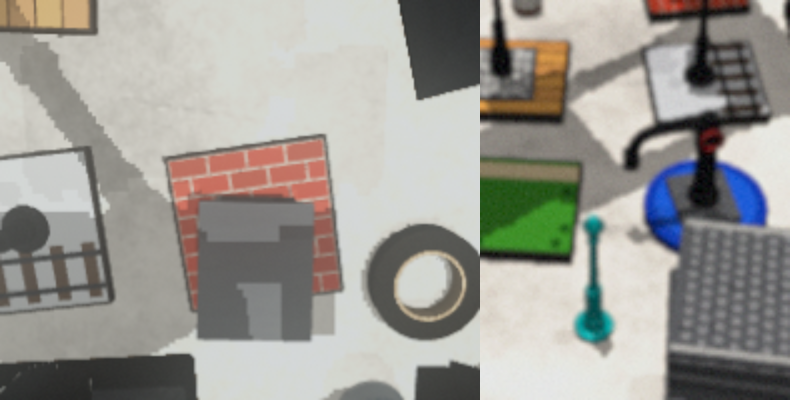

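Crane stands upright on the blue pad (right panel). In the left panel the hut roof spans (197..314, 200..341), square to the tool.

```bash
python3 - <<'E'
from h import *
c=snap('wrist');s=ctrl.observe();print(s['position'])
def W(x,y,z): return onz(c,160+(x+.5)/2-.5,60+(y+.5)/2-.5,z)[:2]
for z1,z2 in ((.075,.094),(.094,.08),(.085,.085)):
    w=np.array([W(197,200,z1),W(314,200,z1),W(312,341,z2),W(197,340,z2)]);print(w.mean(0).round(4),np.linalg.norm(w-np.roll(w,-1,0),axis=1).round(4),w.round(3).tolist())
w=np.array([W(164,157,.01),W(324,135,.01),W(343,290,.01)]);print('brick',((w[0]+w[2])/2).round(4),np.linalg.norm(w[1:]-w[:2],axis=1))
E
```

```text
[0.58694019 0.38684736 0.21734705]
[0.5857 0.3879] [0.0495 0.0563 0.0479 0.0559] [[0.558, 0.364], [0.558, 0.413], [0.614, 0.412], [0.613, 0.364]]
[0.5869 0.3879] [0.0462 0.0636 0.0504 0.0632] [[0.555, 0.365], [0.555, 0.411], [0.619, 0.413], [0.618, 0.362]]
[0.5866 0.3879] [0.0477 0.0607 0.0495 0.0603] [[0.556, 0.364], [0.557, 0.412], [0.617, 0.412], [0.616, 0.363]]
brick [0.5791 0.3885] [0.08217695 0.08216594]
```

Call:
jog_arm([
  [[-0.001,0.001,-0.03],[0,0,0],0.075],
  [[0,0,-0.045],[0,0,0],0.075],
  [[0,0,-0.04],[0,0,0],0.075],
  [[0,0,-0.025],[0,0,0],0.075],
  [[0,0,-0.012],[0,0,0],0.075],
])

```text
t: 7.42
position: [0.585, 0.3875, 0.0633]
ee_rot: [0.003, 1.0, -0.001, -0.001]
contact_force: [0.0, -0.4, -0.4]
finger_gap: 0.0752
grasp_force: 0.0
```

Call:
jog_arm([
  [[0,0,0],[0,0,0],0.075],
  [[0,0,0],[0,0,0],0.03],
  [[0,0,0],[0,0,0],0.03],
  [[0,0,0],[0,0,0],0.03],
  [[0,0,0],[0,0,0],0.03],
])

```text
t: 8.05
position: [0.5864, 0.3895, 0.0664]
ee_rot: [0.002, 1.0, 0.0, 0.001]
contact_force: [-0.4, -0.3, 4.3]
finger_gap: 0.0477
grasp_force: 12.0
```

Call:
jog_arm([
  [[0,0,0.02],[0,0,0],0.03],
  [[0,0,0.045],[0,0,0],0.03],
  [[0,0,0.05],[0,0,0],0.03],
  [[0,-0.005,0.04],[0,0,0],0.03],
  [[-0.025,-0.045,0.01],[0,0,0],0.03],
])

```text
t: 8.68
position: [0.5635, 0.3415, 0.2361]
ee_rot: [0.001, 1.0, 0.002, 0.004]
contact_force: [-0.0, -0.2, -0.7]
finger_gap: 0.0473
grasp_force: 12.0
```

Call:
jog_arm([
  [[-0.028,-0.05,0],[0,0,0],0.03],
  [[-0.028,-0.05,0],[0,0,0],0.03],
  [[-0.028,-0.05,0],[0,0,0],0.03],
  [[-0.02,-0.036,0],[0,0,0],0.03],
  [[-0.008,-0.01,0],[0,0,0],0.03],
])

```text
t: 9.3
position: [0.4478, 0.1417, 0.2312]
ee_rot: [0.003, 1.0, 0.0, 0.001]
contact_force: [0.1, -0.4, -0.4]
finger_gap: 0.0476
grasp_force: 12.0
```

Call:
jog_arm([
  [[0,0,0],[0,0,0],0.03],
  [[0,0,0],[0,0,0],0.03],
])

```text
t: 9.55
position: [0.4496, 0.1441, 0.2308]
ee_rot: [0.002, 1.0, 0.0, 0.001]
contact_force: [0.2, -0.3, -0.0]
finger_gap: 0.0478
grasp_force: 12.0
```

```bash
python3 - <<'E'
from h import *
c=snap('wrist');s=ctrl.observe();print(s['t'],s['position'],s['finger_gap'])
b=snap('side')
cv2.imwrite('pics/g3.png',np.hstack([cv2.cvtColor(c['pixels'],cv2.COLOR_RGB2BGR)[:,100:460],cv2.cvtColor(b['pixels'],cv2.COLOR_RGB2BGR)[:,100:460]]))
E
```

```text
9.6 [0.44950577 0.14413776 0.23052716] 0.04755697660127295
```

View pics/g3.png

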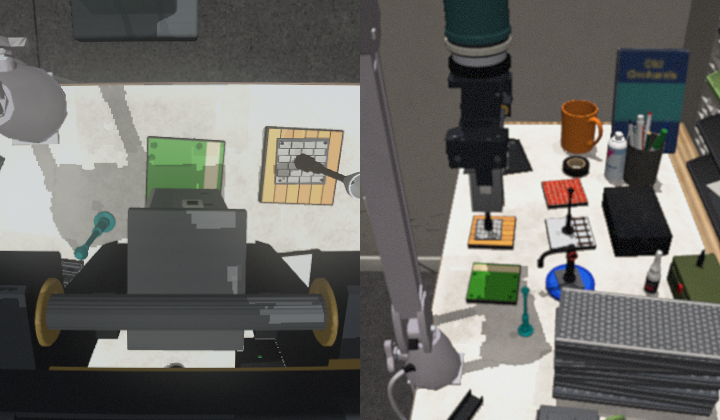

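The hut hangs upright in the fingers with the green plot visible beneath it (left panel, (185,165)). Lowering it.

Call:
jog_arm([
  [[0,-0.001,-0.03],[0,0,0],0.03],
  [[0,0,-0.045],[0,0,0],0.03],
  [[0,0,-0.045],[0,0,0],0.03],
  [[0,0,-0.025],[0,0,0],0.03],
  [[0,0,-0.01],[0,0,0],0.03],
])

```text
t: 10.28
position: [0.4476, 0.1424, 0.0731]
ee_rot: [0.002, 1.0, -0.0, -0.002]
contact_force: [0.3, 0.5, -0.8]
finger_gap: 0.0476
grasp_force: 12.0
```

Call:
jog_arm([
  [[0,0,0],[0,0,0],0.03],
  [[0,0,-0.005],[0,0,0],0.03],
  [[0,0,-0.002],[0,0,0],0.03],
  [[0,0,0],[0,0,0],0.03],
  [[0,0,0],[0,0,0],0.03],
])

```text
t: 10.9
position: [0.449, 0.1421, 0.0686]
ee_rot: [0.002, 1.0, 0.0, 0.0]
contact_force: [-0.2, -0.8, -0.9]
finger_gap: 0.0478
grasp_force: 12.0
```

Call:
jog_arm([
  [[0,0,-0.0018],[0,0,0],0.03],
  [[0,0,0],[0,0,0],0.03],
  [[0,0,0],[0,0,0],0.075],
  [[0,0,0],[0,0,0],0.075],
  [[0,0,0],[0,0,0],0.075],
])

```text
t: 11.52
position: [0.4487, 0.1421, 0.0664]
ee_rot: [0.002, 1.0, -0.0, -0.0]
contact_force: [-0.8, -0.4, -0.5]
finger_gap: 0.0743
grasp_force: 0.0
```

Call:
jog_arm([
  [[0,0,0.025],[0,0,0],0.075],
  [[0,0,0.05],[0,0,0],0.075],
  [[0,0,0.06],[0,0,0],0.06],
  [[0,0.02,0.045],[0,0,0],0.06],
  [[-0.005,0.05,0],[0,0,0],0.06],
])

```text
t: 12.15
position: [0.447, 0.2129, 0.252]
ee_rot: [0.004, 1.0, 0.002, 0.005]
contact_force: [1.3, 0.2, -1.2]
finger_gap: 0.0596
grasp_force: 0.0
```

Call:
jog_arm([
  [[-0.008,0.045,0],[0,0,0],0.06],
  [[-0.003,0.012,0],[0,0,0],0.06],
  [[0,0,0],[0,0,0],0.06],
  [[0,0,0],[0,0,0],0.06],
])

```text
t: 12.65
position: [0.4328, 0.268, 0.2461]
ee_rot: [0.003, 1.0, -0.0, -0.0]
contact_force: [0.9, -0.9, 0.4]
finger_gap: 0.0599
grasp_force: 0.0
```

```bash
python3 - <<'E'
from h import *
c=snap('wrist','w4.png');s=ctrl.observe();print(s['t'],s['position'],s['finger_gap'])
b=cv2.cvtColor(snap('side')['pixels'],cv2.COLOR_RGB2BGR);a=cv2.cvtColor(c['pixels'],cv2.COLOR_RGB2BGR)
cv2.imwrite('pics/g4.png',np.hstack([cv2.resize(a[90:290,160:400],(480,400)),cv2.resize(b[200:320,190:280],(300,400))]))
print([proj(c,p).round(1) for p in ((.4324,.2696,.018),(.4324,.2696,.144))])
E
```

```text
12.7 [0.43287722 0.26792433 0.24616213] 0.06009511264101609
[array([287.5, 175.9]), array([288. , 204.9])]
```

View pics/g4.png

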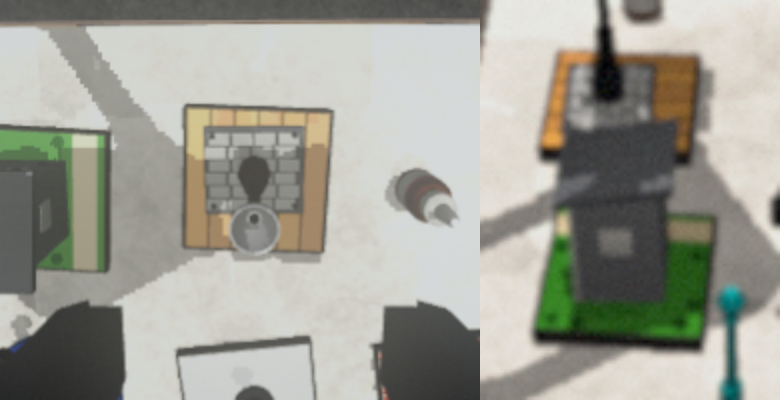

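Hut is upright on the grass (right panel). The lamp head sits at crop (254,228), i.e. pixel (287,204), within a pixel of the predicted (288,205), so the position holds.

Call:
jog_arm([
  [[0,0.002,-0.03],[0,0,0],0.06],
  [[0,0,-0.045],[0,0,0],0.06],
  [[0,0,-0.045],[0,0,0],0.06],
  [[0,0,-0.025],[0,0,0],0.06],
  [[0,0,-0.012],[0,0,0],0.06],
])

```text
t: 13.38
position: [0.432, 0.2696, 0.0877]
ee_rot: [0.003, 1.0, -0.001, -0.001]
contact_force: [-0.4, 0.4, 0.3]
finger_gap: 0.0597
grasp_force: 0.0
```

Call:
jog_arm([
  [[0,0,0],[0,0,0],0.06],
  [[0,0,0],[0,0,0],0.0],
  [[0,0,0],[0,0,0],0.0],
  [[0,0,0],[0,0,0],0.0],
  [[0,0,0],[0,0,0],0.0],
])

```text
t: 14.0
position: [0.4329, 0.2713, 0.0898]
ee_rot: [0.002, 1.0, 0.0, 0.0]
contact_force: [0.0, 0.0, -0.1]
finger_gap: 0.0221
grasp_force: 0.0
```

Call:
jog_arm([
  [[0,0,0.02],[0,0,0],0.0],
  [[0,0,0.045],[0,0,0],0.0],
  [[0,0,0.05],[0,0,0],0.0],
  [[0,0,0.03],[0,0,0],0.0],
  [[0,0,0],[0,0,0],0.0],
])

```text
t: 14.62
position: [0.4344, 0.2721, 0.2374]
ee_rot: [0.002, 1.0, 0.002, 0.003]
contact_force: [-0.3, -0.6, -2.0]
finger_gap: 0.0168
grasp_force: 12.0
```

```bash
python3 - <<'E'
from h import *
c=snap('wrist');s=ctrl.observe();print(s['t'],s['position'],s['finger_gap'])
b=cv2.cvtColor(snap('side')['pixels'],cv2.COLOR_RGB2BGR);a=cv2.cvtColor(c['pixels'],cv2.COLOR_RGB2BGR)
cv2.imwrite('pics/g5.png',np.hstack([a[:,100:460],b[:,100:460]]))
E
```

```text
14.675 [0.43313197 0.27137363 0.2349629 ] 0.017025782571976598
```

View pics/g5.png

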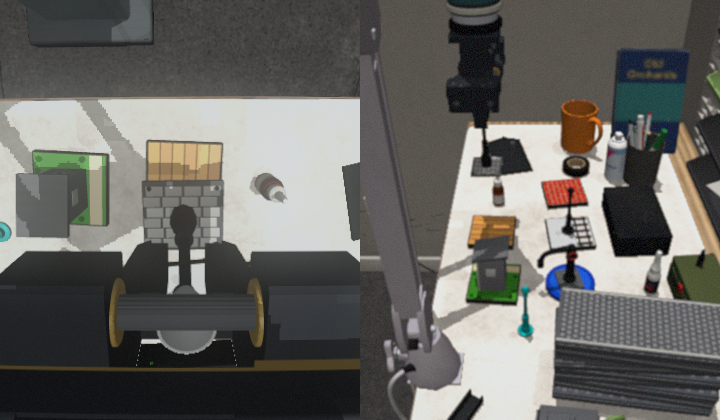

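The lamp is held upright but at 17 mm, so the fingers closed up nearer the head. I need the foot's actual depth below the TCP: its front edge is at left panel (143..224, 181).

```bash
python3 - <<'E'
from h import *
from scipy.optimize import brentq
c=snap('wrist');s=ctrl.observe();print(s['t'],s['position'],s['finger_gap'])
T=c['T'].copy()
def W(u1,v1,u2,v2,z): return np.linalg.norm(onz(c,u1,v1,z)-onz(c,u2,v2,z))
c['T']=T.copy();c['T'][:3,3]+=np.array([.4329,.268,.2462])-s['position']
L=W(160+205/2,90+126/2,160+304/2,90+126/2,.018);print('L',L)
c['T']=T
for l in (L,.050,.0515): print(l,brentq(lambda z:W(243,181,324,181,z)-l,.02,.25))
for z in (.13,.15,.16):print(z,onz(c,243,181,z),onz(c,324,181,z))
E
```

```text
14.775 [0.4316465  0.27054076 0.23236581] 0.016956127674993826
L 0.05424091119609877
0.05424091119609877 0.1545568897941363
0.05 0.17208685071273114
0.0515 0.16588654607016257
0.13 [0.41353349 0.23909039 0.13      ] [0.41382666 0.29927147 0.13      ]
0.15 [0.40973908 0.24170931 0.15      ] [0.41000868 0.29705198 0.15      ]
0.16 [0.40784187 0.24301877 0.16      ] [0.40809969 0.29594224 0.16      ]
```

Call:
jog_arm([
  [[0.03,0.024,0],[0,0,0],0.0],
  [[0.04,0.033,0],[0,0,0],0.0],
  [[0.04,0.033,0],[0,0,0],0.0],
  [[0.03,0.022,-0.02],[0,0,0],0.0],
  [[0.006,0.005,-0.04],[0,0,0],0.0],
])

```text
t: 15.4
position: [0.5807, 0.3896, 0.1725]
ee_rot: [0.002, 1.0, 0.0, 0.001]
contact_force: [-0.1, -0.3, -1.0]
finger_gap: 0.017
grasp_force: 12.0
```

Call:
jog_arm([
  [[0,0,-0.035],[0,0,0],0.0],
  [[0,0,-0.02],[0,0,0],0.0],
  [[0,0,0],[0,0,0],0.0],
  [[0,0,0],[0,0,0],0.0],
])

```text
t: 15.9
position: [0.5793, 0.3885, 0.1206]
ee_rot: [0.002, 1.0, 0.0, 0.001]
contact_force: [0.2, 0.5, -0.9]
finger_gap: 0.0171
grasp_force: 12.0
```

```bash
python3 - <<'E'
from h import *
c=snap('wrist');s=ctrl.observe();print(s['t'],s['position'],s['finger_gap'],s['contact_force'])
b=cv2.cvtColor(snap('side')['pixels'],cv2.COLOR_RGB2BGR);a=cv2.cvtColor(c['pixels'],cv2.COLOR_RGB2BGR)
cv2.imwrite('pics/g6.png',np.hstack([a[100:400,100:460],cv2.resize(b[130:230,260:360],(300,300))]))
E
```

```text
15.95 [0.57972469 0.3887225  0.12137457] 0.01705338355291965 [-0.09739431  0.12759144  0.19713773]
```

View pics/g6.png

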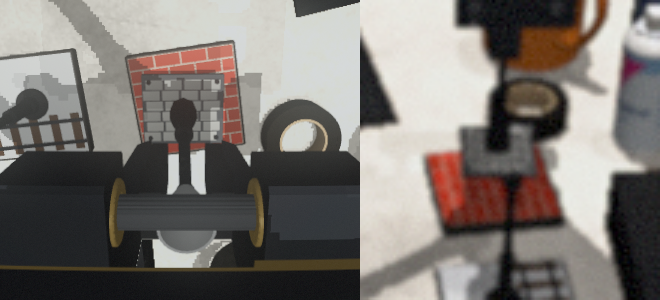

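Lamp hangs over the brick plot; the near lower edge of its foot in the side view is at about panel (497,178), i.e. side pixel (306,189). I cast that ray to get its height.

```bash
python3 - <<'E'
from h import *
b=snap('side')
for v in (187,188,189,190):
    o,d=ray(b,306,v);k=(.3883-.027-o[1])/d[1];print(v,(o+k*d).round(4))
g=cv2.cvtColor(b['pixels'],cv2.COLOR_RGB2GRAY);print(g[165:200,300].tolist());print(b['pixels'][180:200,300].tolist())
E
```

```text
187 [0.5805 0.3613 0.0394]
188 [0.5806 0.3613 0.0369]
189 [0.5807 0.3613 0.0344]
190 [0.5808 0.3613 0.0319]
[223, 226, 224, 219, 220, 215, 188, 122, 90, 90, 93, 88, 87, 86, 83, 82, 86, 81, 79, 83, 90, 79, 58, 47, 52, 53, 59, 60, 66, 66, 69, 61, 70, 59, 61]
[[81, 83, 76], [86, 86, 84], [83, 81, 78], [79, 79, 76], [85, 82, 79], [91, 90, 89], [82, 78, 80], [60, 57, 59], [59, 42, 37], [86, 38, 35], [100, 35, 24], [109, 38, 33], [104, 43, 33], [104, 51, 43], [101, 52, 46], [104, 56, 47], [96, 48, 40], [107, 55, 47], [105, 42, 29], [111, 41, 37]]
```

Call:
jog_arm([
  [[0,0,-0.012],[0,0,0],0.0],
  [[0,0,-0.009],[0,0,0],0.0],
  [[0,0,0],[0,0,0],0.0],
  [[0,0,-0.003],[0,0,0],0.0],
  [[0,0,0],[0,0,0],0.0],
])

```text
t: 16.68
position: [0.5787, 0.3881, 0.0952]
ee_rot: [0.002, 1.0, -0.0, -0.0]
contact_force: [-0.0, -0.8, -1.4]
finger_gap: 0.0169
grasp_force: 12.0
```

Call:
jog_arm([
  [[0,0,-0.001],[0,0,0],0.0],
  [[0,0,0],[0,0,0],0.0],
])

```text
t: 16.92
position: [0.5788, 0.3882, 0.0945]
ee_rot: [0.002, 1.0, 0.0, 0.0]
contact_force: [-0.4, -0.1, -0.9]
finger_gap: 0.0169
grasp_force: 12.0
```

Call:
jog_arm([
  [[0,0,-0.001],[0,0,0],0.0],
  [[0,0,0],[0,0,0],0.0],
])

```text
t: 17.18
position: [0.5794, 0.3883, 0.0943]
ee_rot: [0.002, 1.0, 0.0, 0.001]
contact_force: [1.0, -0.7, 3.9]
finger_gap: 0.0168
grasp_force: 11.9
```

```bash
python3 - <<'E'
from h import *
b=snap('side');s=ctrl.observe();print(s['position'],s['contact_force'])
print(b['pixels'][188:206,302].tolist())
E
```

```text
[0.57939181 0.38831835 0.09433651] [ 0.56777624 -0.4067691   3.34321778]
[[22, 21, 20], [14, 9, 15], [30, 32, 33], [52, 51, 53], [78, 74, 73], [94, 93, 90], [96, 91, 88], [107, 105, 100], [105, 105, 102], [93, 92, 90], [70, 69, 71], [62, 54, 54], [78, 47, 40], [103, 48, 43], [99, 49, 40], [87, 45, 36], [55, 33, 23], [24, 16, 23]]
```

Foot has touched (+3.5 N). Release, rise, go over the black post.

Call:
jog_arm([
  [[0,0,0],[0,0,0],0.06],
  [[0,0,0],[0,0,0],0.06],
  [[0,0,0],[0,0,0],0.06],
  [[0,0,0.02],[0,0,0],0.06],
  [[0,0,0.05],[0,0,0],0.06],
])

```text
t: 17.85
position: [0.5768, 0.3869, 0.1615]
ee_rot: [0.002, 1.0, -0.002, -0.003]
contact_force: [-0.3, 1.1, 1.1]
finger_gap: 0.0595
grasp_force: 0.0
```

Call:
jog_arm([
  [[0,0,0.045],[0,0,0],0.06],
  [[0,-0.04,0.01],[0,0,0],0.06],
  [[0,-0.045,0],[0,0,0],0.06],
  [[0,-0.03,0],[0,0,0],0.06],
  [[0.001,-0.005,0],[0,0,0],0.06],
])

```text
t: 18.48
position: [0.5802, 0.2666, 0.2202]
ee_rot: [0.004, 1.0, 0.0, 0.001]
contact_force: [-0.2, 0.8, 0.1]
finger_gap: 0.06
grasp_force: 0.0
```

Call:
jog_arm([
  [[0,0,0],[0,0,0],0.06],
  [[0,0,0],[0,0,0],0.06],
])

```text
t: 18.73
position: [0.5799, 0.2692, 0.2188]
ee_rot: [0.002, 1.0, 0.0, 0.0]
contact_force: [-0.6, 0.1, 0.7]
finger_gap: 0.06
grasp_force: 0.0
```

```bash
python3 - <<'E'
from h import *
c=snap('wrist','w7.png');s=ctrl.observe();print(s['t'],s['position'],s['finger_gap'])
b=cv2.cvtColor(snap('side')['pixels'],cv2.COLOR_RGB2BGR);a=cv2.cvtColor(c['pixels'],cv2.COLOR_RGB2BGR)
cv2.imwrite('pics/g7.png',np.hstack([cv2.resize(a[60:260,140:420],(560,400)),cv2.resize(b[120:250,280:350],(215,400))]))
print([proj(c,p).round(1) for p in ((.58,.2683,.013),(.58,.2683,.11))])
E
```

```text
18.775 [0.57969525 0.26922022 0.21848018] 0.06012573014151025
[array([284.9, 179.9]), array([284.5, 203.2])]
```

View pics/g7.png

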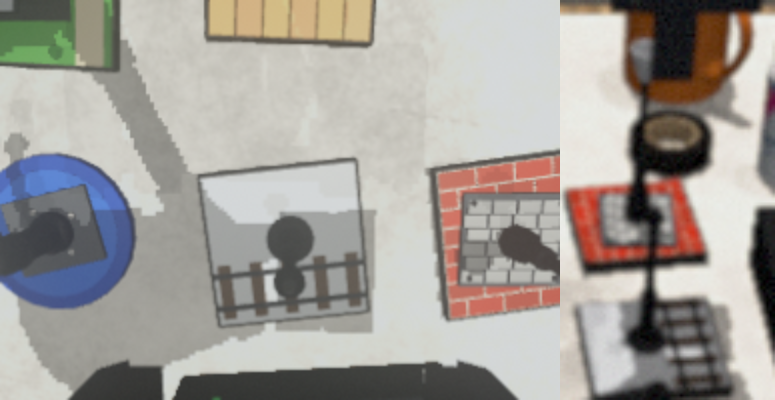

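White lamp stands upright on the brick. Post base at crop (290,240), i.e. (285,180), matches the prediction exactly. Grasping it.

Call:
jog_arm([
  [[0,-0.001,-0.03],[0,0,0],0.05],
  [[0,0,-0.045],[0,0,0],0.04],
  [[0,0,-0.045],[0,0,0],0.04],
  [[0,0,-0.026],[0,0,0],0.04],
  [[0,0,-0.012],[0,0,0],0.04],
])

```text
t: 19.45
position: [0.5783, 0.2673, 0.058]
ee_rot: [0.002, 1.0, -0.001, -0.002]
contact_force: [-0.1, -0.2, 0.4]
finger_gap: 0.0402
grasp_force: 0.0
```

Call:
jog_arm([
  [[0,0,0],[0,0,0],0.04],
  [[0,0,0],[0,0,0],0.0],
  [[0,0,0],[0,0,0],0.0],
  [[0,0,0],[0,0,0],0.0],
  [[0,0,0],[0,0,0],0.0],
])

```text
t: 20.08
position: [0.5805, 0.2674, 0.0616]
ee_rot: [0.002, 1.0, 0.0, 0.001]
contact_force: [0.9, -0.0, 3.3]
finger_gap: 0.0119
grasp_force: 12.0
```

Call:
jog_arm([
  [[0,0,0],[0,0,0],0.0],
  [[0,0,0],[0,0,0],0.0],
])

```text
t: 20.32
position: [0.5806, 0.2675, 0.0615]
ee_rot: [0.002, 1.0, 0.0, 0.001]
contact_force: [-0.5, 0.6, 5.6]
finger_gap: 0.0119
grasp_force: 12.0
```

Call:
jog_arm([
  [[0,0,0.02],[0,0,0],0.0],
  [[0,0,0.025],[0,0,0],0.0],
  [[-0.035,0.001,0.005],[0,0,0],0.0],
  [[-0.045,0.001,0],[0,0,0],0.0],
  [[-0.04,0,0],[0,0,0],0.0],
])

```text
t: 20.95
position: [0.4582, 0.2688, 0.111]
ee_rot: [0.003, 1.0, -0.0, -0.0]
contact_force: [0.5, 0.0, -0.1]
finger_gap: 0.0115
grasp_force: 12.0
```

Call:
jog_arm([
  [[-0.021,0,0],[0,0,0],0.0],
  [[0,0,-0.015],[0,0,0],0.0],
  [[0,0,-0.015],[0,0,0],0.0],
  [[0,0,0],[0,0,0],0.0],
  [[0,0,0],[0,0,0],0.0],
])

```text
t: 21.58
position: [0.4394, 0.269, 0.0799]
ee_rot: [0.003, 1.0, -0.0, -0.0]
contact_force: [1.2, 1.1, -0.8]
finger_gap: 0.0114
grasp_force: 12.0
```

```bash
python3 - <<'E'
from h import *
c=snap('wrist');s=ctrl.observe();print(s['t'],s['position'],s['finger_gap'],s['contact_force'])
T=c['T'].copy()
def C(pts,z,pos,ox,oy):
    c['T']=T.copy();c['T'][:3,3]+=np.array(pos)-s['position']
    w=np.array([onz(c,ox+x/2,oy+y/2,z) for x,y in pts]);return w.mean(0).round(4)
print('timber',C([(185,105),(333,110),(323,252),(183,247)],.01,(.4329,.2679,.2462),160,90))
print('track',C([(200,175),(357,159),(369,311),(220,326)],.01,(.5797,.2692,.2185),140,60))
c['T']=T
a=cv2.cvtColor(c['pixels'],cv2.COLOR_RGB2BGR);b=cv2.cvtColor(snap('side')['pixels'],cv2.COLOR_RGB2BGR)
cv2.imwrite('pics/g8.png',np.hstack([a[80:380,120:440],cv2.resize(b[180:280,190:290],(300,300))]))
E
```

```text
21.625 [0.43947998 0.26912853 0.08026537] 0.011787009664036686 [-0.62281081  0.4578048  -1.10810837]
timber [0.4387 0.27   0.01  ]
track [0.5827 0.2661 0.01  ]
```

View pics/g8.png

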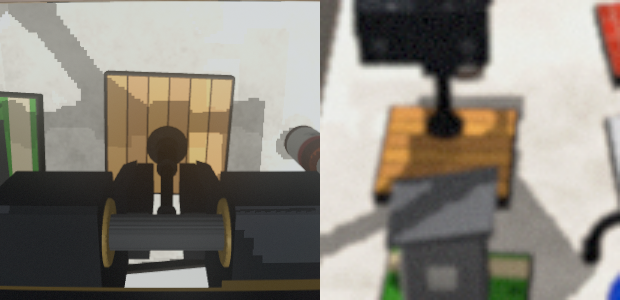

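Post hangs vertical over the timber centre (left panel (167,147)); both plot centres agree with the top view. Lowering.

Call:
jog_arm([
  [[0,0.001,-0.01],[0,0,0],0.0],
  [[0,0,-0.006],[0,0,0],0.0],
  [[0,0,0],[0,0,0],0.0],
  [[0,0,-0.001],[0,0,0],0.0],
  [[0,0,0],[0,0,0],0.0],
])

```text
t: 22.3
position: [0.4388, 0.2702, 0.0635]
ee_rot: [0.002, 1.0, 0.0, 0.0]
contact_force: [-0.4, 0.8, -0.7]
finger_gap: 0.0116
grasp_force: 12.0
```

Call:
jog_arm([
  [[0,0,-0.001],[0,0,0],0.0],
  [[0,0,0],[0,0,0],0.0],
])

```text
t: 22.55
position: [0.4388, 0.2701, 0.0625]
ee_rot: [0.002, 1.0, 0.0, 0.0]
contact_force: [-0.3, -0.5, 0.3]
finger_gap: 0.012
grasp_force: 12.0
```

Call:
jog_arm([
  [[0,0,-0.001],[0,0,0],0.0],
  [[0,0,0],[0,0,0],0.0],
])

```text
t: 22.8
position: [0.4389, 0.2702, 0.0616]
ee_rot: [0.002, 1.0, 0.0, 0.0]
contact_force: [-0.8, -0.2, -0.4]
finger_gap: 0.0123
grasp_force: 12.0
```

Call:
jog_arm([
  [[0,0,-0.001],[0,0,0],0.0],
  [[0,0,0],[0,0,0],0.0],
])

```text
t: 23.05
position: [0.4397, 0.2707, 0.0615]
ee_rot: [0.002, 1.0, 0.001, 0.001]
contact_force: [-1.9, 0.1, 5.0]
finger_gap: 0.0117
grasp_force: 12.0
```

Call:
jog_arm([
  [[0,0,0],[0,0,0],0.05],
  [[0,0,0],[0,0,0],0.05],
  [[0,0,0],[0,0,0],0.05],
  [[0,0,0.025],[0,0,0],0.05],
  [[0,0,0.05],[0,0,0],0.05],
])

```text
t: 23.68
position: [0.4365, 0.2688, 0.1334]
ee_rot: [0.002, 1.0, -0.002, -0.003]
contact_force: [0.3, -0.1, 0.6]
finger_gap: 0.05
grasp_force: 0.0
```

Call:
jog_arm([
  [[0,0,0.055],[0,0,0],0.05],
  [[0.02,-0.02,0.025],[0,0,0.046],0.05],
  [[0.035,-0.035,0],[0,0,0.06],0.05],
  [[0.035,-0.035,0],[0,0,0.06],0.05],
  [[0.035,-0.03,0],[0,0,0.06],0.05],
])

```text
t: 24.3
position: [0.5645, 0.1489, 0.2154]
ee_rot: [-0.111, 0.994, 0.0, 0.0]
contact_force: [0.7, 0.4, -0.9]
finger_gap: 0.05
grasp_force: 0.0
```

Call:
jog_arm([
  [[0.0095,-0.006,0],[0,0,0],0.05],
  [[0,0,0],[0,0,0],0.05],
  [[0,0,0],[0,0,0],0.05],
])

```text
t: 24.68
position: [0.5722, 0.145, 0.215]
ee_rot: [-0.111, 0.994, 0.0, -0.001]
contact_force: [-1.3, 0.7, -0.7]
finger_gap: 0.0499
grasp_force: 0.0
```

```bash
python3 - <<'E'
from h import *
c=snap('wrist','w9.png');s=ctrl.observe();print(s['t'],s['position'],s['ee_rot'],s['finger_gap'])
b=cv2.cvtColor(snap('side')['pixels'],cv2.COLOR_RGB2BGR);a=cv2.cvtColor(c['pixels'],cv2.COLOR_RGB2BGR)
cv2.imwrite('pics/g9.png',np.hstack([cv2.resize(a[60:260,160:400],(480,400)),cv2.resize(b[180:320,190:295],(300,400))]))
print([proj(c,p).round(1) for p in ((.574,.1442,.015),(.574,.1442,.092))])
E
```

```text
24.725 [0.57217382 0.14505895 0.21518634] [-1.10844460e-01  9.93837669e-01  1.45172335e-04 -4.15914038e-04] 0.049906928169128895
[array([284.7, 182.6]), array([284.3, 200.7])]
```

View pics/g9.png

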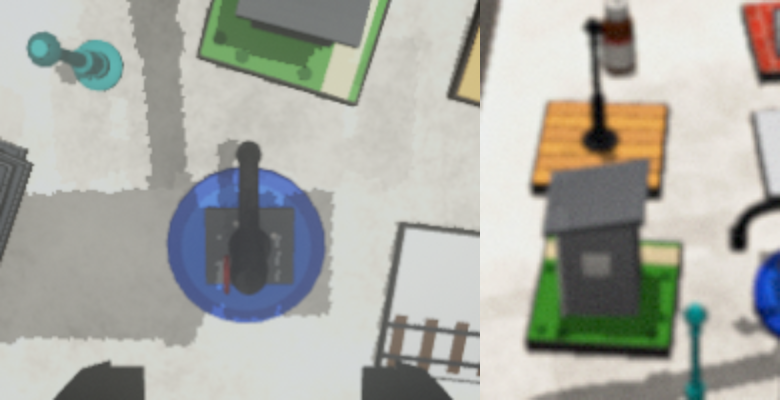

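Post stands upright on timber. Crane foot centre at crop (250,246), i.e. (285,183), matches prediction, and the yaw is aligned. Grasping.

Call:
jog_arm([
  [[0.002,-0.001,-0.03],[0,0,0],0.05],
  [[0,0,-0.04],[0,0,0],0.05],
  [[0,0,-0.04],[0,0,0],0.05],
  [[0,0,-0.026],[0,0,0],0.05],
  [[0,0,-0.012],[0,0,0],0.05],
])

```text
t: 25.4
position: [0.5734, 0.1436, 0.0657]
ee_rot: [-0.111, 0.994, -0.0, -0.001]
contact_force: [0.5, -0.0, -0.4]
finger_gap: 0.0501
grasp_force: 0.0
```

Call:
jog_arm([
  [[0,0,0],[0,0,0],0.05],
  [[0,0,0],[0,0,0],0.0],
  [[0,0,0],[0,0,0],0.0],
  [[0,0,0],[0,0,0],0.0],
  [[0,0,0],[0,0,0],0.0],
])

```text
t: 26.02
position: [0.5758, 0.143, 0.0682]
ee_rot: [-0.11, 0.994, -0.0, 0.001]
contact_force: [-0.3, -1.1, 2.1]
finger_gap: 0.0186
grasp_force: 12.4
```

Call:
jog_arm([
  [[0,0,0],[0,0,0],0.0],
  [[0,0,0],[0,0,0],0.0],
])

```text
t: 26.28
position: [0.5759, 0.1429, 0.0682]
ee_rot: [-0.11, 0.994, -0.0, 0.001]
contact_force: [0.7, -1.5, 5.9]
finger_gap: 0.0181
grasp_force: 12.5
```

Call:
jog_arm([
  [[0,0,0.02],[0,0,0],0.0],
  [[0,0,0.03],[0,0,0],0.0],
  [[0.002,0.03,0.01],[0,0,0.1],0.0],
  [[0.003,0.04,0],[0,0,0.1],0.0],
  [[0.003,0.04,0],[0,0,0.1],0.0],
])

```text
t: 26.9
position: [0.5833, 0.2543, 0.1285]
ee_rot: [-0.259, 0.966, 0.0, 0.0]
contact_force: [0.3, -0.2, -0.7]
finger_gap: 0.0181
grasp_force: 12.3
```

Call:
jog_arm([
  [[0,0.0125,0],[0,0,0],0.0],
  [[0,0,-0.02],[0,0,0],0.0],
  [[0,0,-0.02],[0,0,0],0.0],
  [[0,0,0],[0,0,0],0.0],
  [[0,0,0],[0,0,0],0.0],
])

```text
t: 27.52
position: [0.583, 0.2646, 0.0867]
ee_rot: [-0.257, 0.966, -0.0, -0.001]
contact_force: [0.8, 0.0, -0.8]
finger_gap: 0.0178
grasp_force: 12.3
```

```bash
python3 - <<'E'
from h import *
c=snap('wrist');s=ctrl.observe();print(s['t'],s['position'],s['ee_rot'],s['finger_gap'],s['contact_force'])
b=cv2.cvtColor(snap('side')['pixels'],cv2.COLOR_RGB2BGR);a=cv2.cvtColor(c['pixels'],cv2.COLOR_RGB2BGR)
cv2.imwrite('pics/g10.png',np.hstack([a[60:360,120:460],cv2.resize(b[130:280,240:390],(300,300))]))
E
```

```text
27.575 [0.58352226 0.26497156 0.08746018] [-2.57145149e-01  9.66372790e-01 -3.32604582e-05  3.46128352e-05] 0.018147148599936058 [ 0.38661259 -0.60303717 -1.56903886]
```

View pics/g10.png

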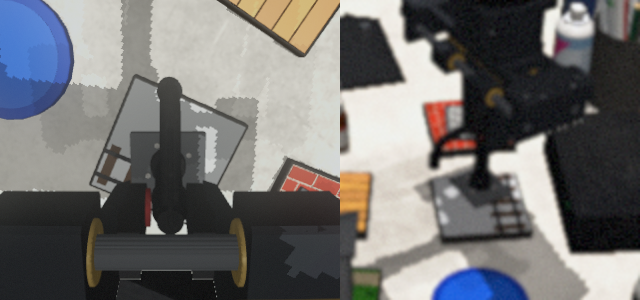

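Crane hangs upright over the track plot, foot at left panel (167,160) inside its outline. Lowering.

Call:
jog_arm([
  [[0,0.001,-0.01],[0,0,0],0.0],
  [[0,0,-0.006],[0,0,0],0.0],
  [[0,0,0],[0,0,0],0.0],
  [[0,0,-0.001],[0,0,0],0.0],
  [[0,0,0],[0,0,0],0.0],
])

```text
t: 28.25
position: [0.5833, 0.2667, 0.0705]
ee_rot: [-0.258, 0.966, 0.0, 0.0]
contact_force: [-0.5, -0.2, -0.2]
finger_gap: 0.0181
grasp_force: 12.3
```

Call:
jog_arm([
  [[0,0,-0.001],[0,0,0],0.0],
  [[0,0,0],[0,0,0],0.0],
])

```text
t: 28.5
position: [0.5832, 0.2666, 0.0694]
ee_rot: [-0.258, 0.966, -0.0, 0.0]
contact_force: [-1.0, -0.0, -0.7]
finger_gap: 0.0181
grasp_force: 12.3
```

Call:
jog_arm([
  [[0,0,-0.001],[0,0,0],0.0],
  [[0,0,0],[0,0,0],0.0],
])

```text
t: 28.75
position: [0.5832, 0.2666, 0.0683]
ee_rot: [-0.258, 0.966, -0.0, -0.0]
contact_force: [0.8, -0.3, -1.3]
finger_gap: 0.0182
grasp_force: 12.3
```

Lower 1 mm more, release, rise and back well away so the top camera is clear.

Call:
jog_arm([
  [[0,0,-0.001],[0,0,0],0.0],
  [[0,0,0],[0,0,0],0.0],
  [[0,0,0],[0,0,0],0.05],
  [[0,0,0],[0,0,0],0.05],
  [[0,0,0],[0,0,0],0.05],
])

```text
t: 29.38
position: [0.583, 0.2666, 0.067]
ee_rot: [-0.258, 0.966, 0.0, -0.0]
contact_force: [0.0, -0.0, -0.3]
finger_gap: 0.0459
grasp_force: 0.0
```

Call:
jog_arm([
  [[0,0,0.025],[0,0,0],0.05],
  [[0,0,0.05],[0,0,0],0.05],
  [[0,0,0.06],[0,0,0],0.05],
  [[0,0,0.055],[0,0,0],0.05],
  [[-0.03,0.03,0.01],[0,0,-0.1],0.05],
])

```text
t: 30.0
position: [0.5569, 0.2967, 0.2736]
ee_rot: [-0.206, 0.978, 0.001, 0.005]
contact_force: [0.0, 1.0, -0.8]
finger_gap: 0.0499
grasp_force: 0.0
```

Call:
jog_arm([
  [[-0.03,0.05,0],[0,0,-0.1],0.05],
  [[-0.04,0.045,0],[0,0,-0.1],0.05],
  [[-0.04,0.045,0],[0,0,-0.1],0.05],
  [[-0.04,0.045,0],[0,0,-0.1],0.05],
  [[-0.04,0.045,0],[0,0,0],0.05],
])

```text
t: 30.62
position: [0.3617, 0.5279, 0.2673]
ee_rot: [-0.01, 1.0, 0.0, 0.0]
contact_force: [1.2, 0.1, 0.2]
finger_gap: 0.0502
grasp_force: 0.0
```

Call:
jog_arm([
  [[-0.03,0.045,0],[0,0,0],0.05],
  [[-0.03,0.04,0],[0,0,0],0.05],
  [[0,0,0],[0,0,0],0.05],
  [[0,0,0],[0,0,0],0.05],
])

```text
t: 31.12
position: [0.3032, 0.6112, 0.2669]
ee_rot: [-0.011, 1.0, -0.001, 0.0]
contact_force: [0.7, -1.0, 0.1]
finger_gap: 0.0501
grasp_force: 0.0
```

```bash
python3 - <<'E'
from h import *
t=cv2.cvtColor(snap('top')['pixels'],cv2.COLOR_RGB2BGR);b=cv2.cvtColor(snap('side')['pixels'],cv2.COLOR_RGB2BGR)
cv2.imwrite('pics/fin.png',np.hstack([cv2.resize(t[150:280,185:375],(480,328),interpolation=cv2.INTER_CUBIC),cv2.resize(b[130:340,180:380],(312,328))]))
E
```

```text
(no output)
```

View pics/fin.png

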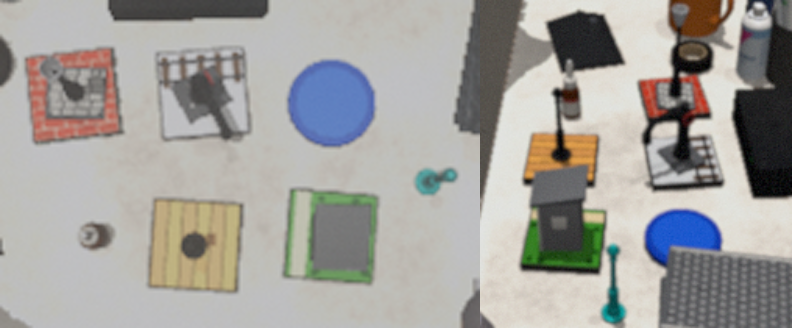

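All four stand upright on the right plots, the blue pad is empty and the bottle is unmoved at (92,235). A quick numeric check of the centring.

```bash
python3 - <<'E'
from h import *
c=snap('top');k=190/480
for n,x,y,z,g in (('hut',341.5,237.5,.085,(.4497,.1428)),('post',194,246,.012,(.439,.27)),('lamp',77,94,.018,(.579,.3883)),('crane',203,97,.015,(.583,.2658))):
    print(n,((onz(c,185+(x+.5)*k-.5,150+(y+.5)*k-.5,z)[:2]-g)*1000).round(1),'mm')
E
```

```text
hut [-1.8 -1. ] mm
post [-0.7  1.1] mm
lamp [-0.3 -4.2] mm
crane [-4.5 -0.3] mm
```

```bash
python3 -c "
from cell import ctrl
print(ctrl.sign_off())"
```

```text
the job is handed in; nothing more can be done
None
```

I've handed the job in: the hut is on the grass, the white lamp on the brick, the black post on the timber and the crane on the track, all upright and within about 5 mm of centre in the last top view. None toppled, the oil bottle is standing where it was, and it took about 31 s of the 112 s allowed.

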